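# Run the stylus along the case joint

### The arm

A 6-joint arm with a two-finger parallel gripper is mounted at the origin on the work surface. World frame = base frame: x ahead of the robot, y to its left, z up, the work surface at z = 0. Lengths are in m, angles in rad, forces in N, time in s.
With the tool pointing down it reaches from about 0.3 to 0.875 m from the base axis. Payload 6.4 kg.
Tool frame: the origin (TCP) lies where the fingers leave the gripper's body, on its centre line; the fingertips stand 64 mm ahead of it and the grasp point (between the pads) lies 45 mm ahead of it; z points along the fingers, y is the line along which they close (so a half turn about z gives the same grasp; the last joint's range is limited). The gripper opens to 88 mm and grips with 3 to 60 N. Pads are 18 mm wide; open, the fingers measure 123 mm over their backs; the gripper's body (75 mm by 187 mm) begins 45 mm behind the grasp point.
Start: joints at [-1.406, 0.181, 1.607, -0, 1.354, -0.206], TCP at [0.208, -0.536, 0.303] pointing down, gripper open.
Joint ranges: [-2.99, 2.99], [-0.89, 2.07], [0.3, 2.58], [-1.14, 4.28], [0, 2.63], [-3.12, 3.12]. Speed limits (rad/s): [2.57, 2.57, 3.01, 3.14, 3.14, 3.14].

### API

Orientations are given as [roll, pitch, yaw] about the fixed x, y, z axes, in that order (R = Rz(yaw) Ry(pitch) Rx(roll)).
In Python, from cell import * gives the robot as it stands.
- The arm moves only by the tool carry_out, never from a script. Its arguments are lists of equal length, an entry for each row: "translation": the shift along the tool's x, y, z as a fraction of full scale, a list of three; "spin": the turn about the tool's z as a fraction of full scale. A call has exactly 8 rows; each row is the pose to reach, as a shift and turn from the pose commanded when the call began, along the tool's axes at that moment; what a row does not reach only later rows make up. Full scale, the value 1, is 300 mm for a shift and 45 degrees for a turn. A row lasts 1/12 s, in which the tool goes at most 41.7 mm and 7.16 degrees, less where a joint would pass 70% of its speed; a pose out of reach is approached as far as the arm can. A call with a number of a shift or a turn outside -1 to 1 is refused whole. A call with a gripper value outside its range is refused whole. "hand" is the opening, from 0 (shut) to 1 (fully open), set as the call begins (left out, the last holds). The fingers move at their own pace and stop on an object; "grip_force" is the grip in N (left out, the last holds). Time passes only in rows, so rows that repeat a pose let the fingers close, or fill a call up. It gives the time, the measured TCP pose, the force, the opening and the grip force at its end, in the units of the state.
- get_state(): the state, without advancing time (a new reading comes with each control period).
- get_image(name): name is "side" or "top" or "wrist"; returns a dict with "img" (420x560x3 uint8, blue, green, red), "mtx" (3x3 intrinsics, pixels), "D" ([k1, k2, p1, p2, k3] as OpenCV has them; the pictures are not rectified), "R" (3x3) and "t" (3): a world point X has camera coordinates R X + t. Camera axes: x right, y down, z forward; pixel columns grow to the right and rows downward; lengths in m; the calibration is good to about 2 mm. A picture is of the moment at which its call begins. There is no depth.
- sign_off(): hands the job in; it is judged then, once.
Trained networks look in the newest picture that a camera, given by its name, has taken for a name from the list of things; names that differ only in an ending like _2 or _b are one class to them, and where a whole thing is asked for, a point or a joint stands for the part that bears it (a point fixed in the world has none). Each returns a list of dicts, best first, with "p" (0 to 1); they miss things now and then, are a little off and sometimes report something else, mostly with a low value. They report only what shows in the picture. A call takes as long as a camera call. They do not tell look-alikes from the thing itself.
- spot_in(camera, target): "at" ([x, y, z] in m, in world coordinates, good to about 4 mm: the middle of the surface that is visible of it).
- masks_of(camera, target): "pixels" (420x560 bool, what is visible of it).
- place_of(camera, target): "at" ([x, y, z] in m, in world coordinates, good to about 4 mm: a listed point, or the origin of a listed thing).
The state is a dict: "time": time; "joint_positions": joint angles; "qd": joint speeds; "joint_efforts": joint torques, N m; "position": TCP position; "tool_rot": TCP orientation; "force": force on the tool from outside, world axes, zero at the start; "ft_torque": the same for the moment, N m; "finger_gap": finger opening in m; "grasp_force": force on a finger pad.
Only numpy, scipy, OpenCV 4.12 (cv2) and the standard library are available. Lean on these libraries where they do the work, as an engineer would, in place of code of your own. Each camera call takes 0.05 s, during which the arm holds its last target. There are 200 camera calls.

### The job

Take the stylus with the thin downturned point off its rest and clean the stepped joint in the top of the tin case held in the vise: run the point down inside the groove, lightly and at about 2 cm a second, from the end where the joint runs out through the end face, round both corners, to the end where it stops short, keeping it in the groove all the way. Then lay the stylus back in its own rest just as it lay, and leave the flat-bladed scraper and the other things on the bench where they are.

Things in the scene. Friction and masses are not known exactly. Their poses are not given: they have to be found in the camera images.
- stylus: the stylus: black handle bar 115 x 20 x 22 mm (x, y, z) with a thin steel neck bending straight down to a point; loose, about 0.12 kg, lying level. Origin on the handle's underside, midway between where its rest holds it; x along the handle towards the neck (handle from x = -60 to +55 mm), z up (handle top at 22 mm)
- stylus_grip (a point): where to grip the stylus: middle of the handle's section, 11 mm above the body origin; grip from above across the 20 mm width (along stylus y)
- stylus_tip (a point): lowest end of the stylus's point: a round nib 6 mm across (8 mm from 15 mm up), 80 mm in front of (+x) and 45 mm below the stylus origin
- stylus_rest: the stylus's wooden rest, fixed: base 120 x 60 x 10 mm, two uprights 8 mm thick at x = -48 and +42 mm; the handle lies on their saddles, 65 mm above the bench, between horns 30 mm apart that rise 14 mm higher. Origin on the bench under it; x, y as the lying stylus's; the stylus's origin then is 65 mm straight above this one
- scraper: the other tool, not to be used: the same black handle and frame, but a straight flat blade 34 mm wide; it lies in a like rest of its own. The two rests may have swapped places
- case: tin-plated case, 70 x 170 x 65 mm (x, y, z), clamped level in the vise, fixed, nothing around it higher; origin at its underside's centre, 85 mm above the bench; flat top at z = 65 mm with a stepped groove 12 mm wide, 6 mm deep, dark floor, square corners: points seam0 to seam9. It runs out through the +y end face and stops short at y = -78 mm; a brass spindle sticks out of the -y end
- seam0 (a point): point 0 of the joint's centre line, at the level of the case's top: x = -14, y = 72 mm in the case frame (start, 13 mm in from the end face where the joint runs out)
- seam1 (a point): point 1 of the joint's centre line, at the level of the case's top: x = -14, y = 54 mm in the case frame
- seam2 (a point): point 2 of the joint's centre line, at the level of the case's top: x = -14, y = 36 mm in the case frame
- seam3 (a point): point 3 of the joint's centre line, at the level of the case's top: x = -14, y = 18 mm in the case frame
- seam4 (a point): point 4 of the joint's centre line, at the level of the case's top: x = -14, y = 0 mm in the case frame (first corner)
- seam5 (a point): point 5 of the joint's centre line, at the level of the case's top: x = 0, y = 0 mm in the case frame (middle of the cross leg)
- seam6 (a point): point 6 of the joint's centre line, at the level of the case's top: x = 14, y = 0 mm in the case frame (second corner)
- seam7 (a point): point 7 of the joint's centre line, at the level of the case's top: x = 14, y = -23 mm in the case frame
- seam8 (a point): point 8 of the joint's centre line, at the level of the case's top: x = 14, y = -47 mm in the case frame
- seam9 (a point): point 9 of the joint's centre line, at the level of the case's top: x = 14, y = -70 mm in the case frame (finish, 8 mm before the blind end of the groove)
- dial_knob: red dial knob, 60 mm across, 28 mm high, lying loose on the bench; leave it alone. Origin at its underside
- valve_base_a: black round valve base, 60 mm across, 30 mm high, lying loose on the bench; leave it alone. Origin at its underside
- valve_base_b: black round valve base, 60 mm across, 30 mm high, lying loose on the bench; leave it alone. Origin at its underside
- tweezer: steel tweezer, 130 mm long, lying loose on the bench; leave it alone. Origin at its underside
- jar: jar, 54 mm across, 60 mm high, lying loose on the bench; leave it alone. Origin at its underside
- driver: screwdriver, lying loose on the bench; leave it alone. Origin at its underside
Things that resemble listed ones, but are neither listed nor needed, are in the scene too. Leave any green or red look-alike of the stylus alone.

How it is judged:
By the outcome, as a careful person would: the job done as asked, in the order asked, and still so for the second after the job is handed in, with the robot touching nothing.
It also fails if it takes over 64 s, if anything falls off the work surface, if the arm or the gripper's body presses on something with over 40 N, if the wrist force passes 120 N, or if a joint passes its speed limit or range.

## Working session

There is one attempt and no reset: what is moved stays moved. The work goes in short steps, Python scripts to look and compute and a tool call to move; the robot and the scene stay as the last step left them, time stands still between calls to the robot, and variables do not carry over. Pictures are saved under pics/ and viewed, at most 10 in all, crops included, and the job is handed in when it is done.

Besides the shell and the picture viewer there is one more tool, called after "Request:" by a JSON object that holds its "op" and its "data". carry_out: Moves the arm, as the interface text tells. Shift numbers are shares of 300 mm and turn numbers shares of 45 degrees, none past 1 either way. Its arguments: {"type":"object","properties":{"translation":{"type":"array"},"spin":{"type":"array"},"hand":{"type":"number"},"grip_force":{"type":"number"}},"required":["translation","spin"]}

```bash
ls; mkdir -p pics
python3 - <<'E'
from cell import *
import cv2
s=get_state();print({k:s[k] for k in('time','position','tool_rot','force','finger_gap')})
for n in('top','side'):
    r=get_image(n);cv2.imwrite(f'pics/{n}0.png',r['img']);print(n,r['R'].round(2).tolist(),r['t'].round(3).tolist(),r['mtx'][0,0])
    for t in('stylus','stylus_grip','stylus_tip','stylus_rest','scraper','case','seam0','seam4','seam6','seam9'):
        print(t,[(round(d['p'],2),[round(float(v),3) for v in d['at']]) for d in place_of(n,t)])
E
```

```text
pics
{'time': 0.0, 'position': array([ 0.20829421, -0.5355067 ,  0.30183247]), 'tool_rot': array([-3.13994307e+00, -3.34387011e-04,  3.70816223e-01]), 'force': array([ 0.26345816, -0.22645259, -0.26385777]), 'finger_gap': 0.0877122278220465}
top [[0.03, -1.0, -0.01], [-0.99, -0.02, -0.16], [0.16, 0.01, -0.99]] [0.012, 0.557, 1.67] 502.6982709132506
stylus [(0.66, [0.556, 0.172, 0.063]), (0.66, [0.435, 0.487, 0.007]), (0.65, [0.528, -0.085, 0.15]), (0.63, [0.359, 0.256, 0.008])]
stylus_grip [(0.79, [0.555, 0.173, 0.076]), (0.76, [0.434, 0.474, 0.01]), (0.61, [0.357, 0.247, 0.016])]
stylus_tip [(0.75, [0.637, 0.156, 0.022]), (0.64, [0.354, 0.536, 0.009])]
stylus_rest [(0.64, [0.552, 0.177, 0.004])]
scraper [(0.64, [0.531, 0.339, 0.064])]
case [(0.65, [0.56, -0.133, 0.083])]
seam0 [(0.93, [0.561, -0.135, 0.151]), (0.91, [0.528, -0.085, 0.152]), (0.89, [0.576, -0.121, 0.149]), (0.79, [0.58, -0.144, 0.149]), (0.76, [0.53, -0.101, 0.152]), (0.74, [0.543, -0.116, 0.153]), (0.7, [0.544, -0.134, 0.151]), (0.63, [0.602, -0.189, 0.151]), (0.58, [0.594, -0.167, 0.151]), (0.57, [0.515, -0.073, 0.
[... 2030 characters left out ...]
.119, 0.148]), (0.78, [0.581, -0.144, 0.148]), (0.75, [0.532, -0.102, 0.153]), (0.56, [0.558, -0.129, 0.152])]
seam6 [(0.98, [0.574, -0.121, 0.148]), (0.94, [0.605, -0.188, 0.152]), (0.91, [0.524, -0.085, 0.147]), (0.88, [0.521, -0.067, 0.149]), (0.88, [0.591, -0.168, 0.151]), (0.85, [0.541, -0.119, 0.148]), (0.78, [0.581, -0.144, 0.148]), (0.75, [0.532, -0.102, 0.153]), (0.56, [0.558, -0.129, 0.152])]
seam9 [(0.98, [0.574, -0.121, 0.148]), (0.94, [0.605, -0.188, 0.152]), (0.91, [0.524, -0.085, 0.147]), (0.88, [0.521, -0.067, 0.149]), (0.88, [0.591, -0.168, 0.151]), (0.85, [0.541, -0.119, 0.148]), (0.78, [0.581, -0.144, 0.148]), (0.75, [0.532, -0.102, 0.153]), (0.56, [0.558, -0.129, 0.152])]
```

View pics/top0.png

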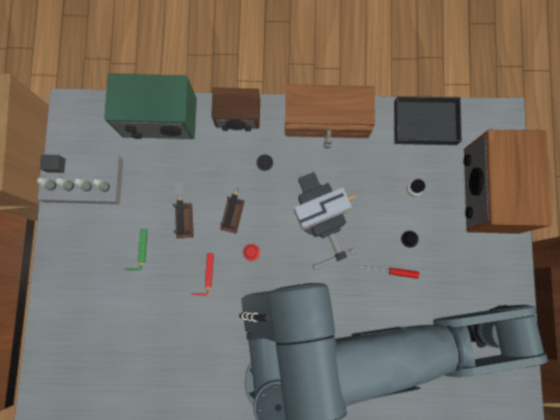

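View pics/side0.png

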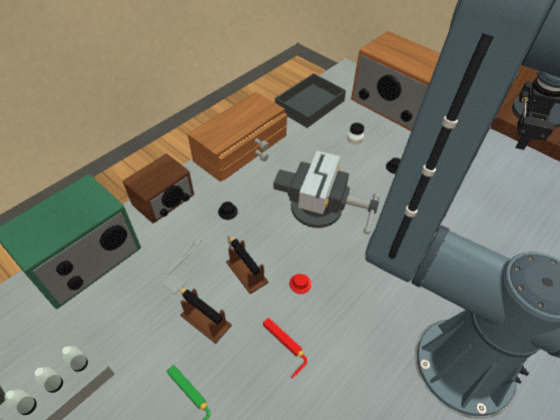

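Top view: the black-handled tools are at (233,212) and (183,218), each on a rest. The look-alikes are green at (142,245) and red at (209,270). The case is at (322,206), with its spindle at (350,197). The networks put the stylus at (233,212), with a thin tip near (237,190), and the scraper at (183,218). I'll check that in a close crop.

```bash
cat > h.py <<'E'
from cell import *
import numpy as np, cv2
def proj(r,X): return cv2.projectPoints(np.array(X,float).reshape(-1,3),cv2.Rodrigues(r['R'])[0],r['t'],r['mtx'],np.array(r['D']))[0][:,0]
def ray(r,px):
    u=cv2.undistortPoints(np.array(px,float).reshape(-1,1,2),r['mtx'],np.array(r['D']))[:,0]
    d=np.c_[u,np.ones(len(u))]@r['R']; return -r['R'].T@r['t'],d
def onz(r,px,z):
    c,d=ray(r,px); return c+d*((z-c[2])/d[:,2])[:,None]
def tri(r1,p1,r2,p2):
    A=[];b=[]
    for r,p in((r1,p1),(r2,p2)):
        c,d=ray(r,[p]);d=d[0]/np.linalg.norm(d[0]);P=np.eye(3)-np.outer(d,d);A.append(P);b.append(P@c)
    return np.linalg.lstsq(np.vstack(A),np.hstack(b),rcond=None)[0]
def move(goal,yaw=None):
    "shift in tool axes /0.3 and spin share for a goal TCP"
    s=get_state();p=s['position'];a=s['tool_rot'][2]
    d=np.array(goal)-p;t=[np.cos(a)*d[0]+np.sin(a)*d[1],np.sin(a)*d[0]-np.cos(a)*d[1],-d[2]]
    print('t',np.round(np.array(t)/.3,4),'spin',None if yaw is None else round((a-yaw)/np.radians(45),4))
E
python3 - <<'E'
from h import *
r=get_image('wrist');s=get_state();c=-r['R'].T@r['t']
a=s['tool_rot'][2];T=np.array([[np.cos(a),np.sin(a),0],[np.sin(a),-np.cos(a),0],[0,0,-1]])
print('cam in tool',T.T@(c-s['position']),'\n',(r['R']@T).round(3),r['mtx'][0,0])
rt=get_image('top');rs=get_image('side')
a=cv2.resize(rt['img'][160:260,150:270],None,fx=3.3,fy=4,interpolation=3)
b=cv2.resize(rs['img'][220:350,160:290],None,fx=3.05,fy=3.05,interpolation=3)
cv2.imwrite('pics/crop1.png',np.hstack([a[:396],b[:396]]))
move([.45,-.15,.40],-.2)
E
```

```text
cam in tool [ 0.07958006  0.00031132 -0.08234396] 
 [[ 0.     1.     0.   ]
 [-0.952  0.    -0.307]
 [-0.307  0.     0.952]] 362.9430606673514
t [ 1.2168 -0.9071 -0.3243] spin 0.7268
```

View pics/crop1.png

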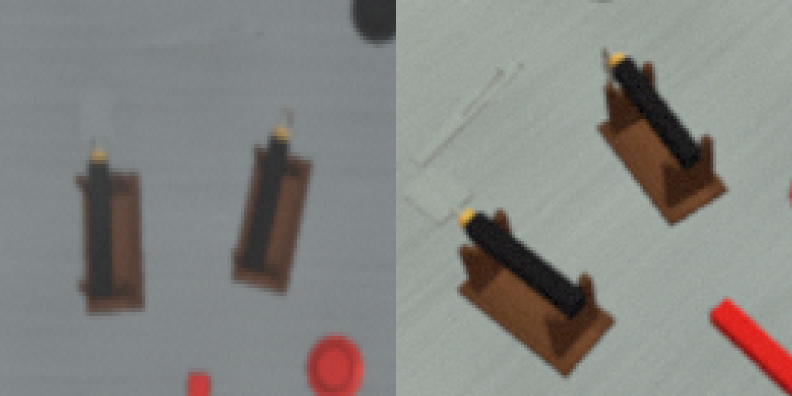

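The left tool has a flat blade, so it is the scraper. The right one has a thin bent neck, so it is the stylus (top pixel 233,212). Next I move over the case for a wrist view.

Request:
{"op": "carry_out", "data": {"translation": [[0.11,-0.06,-0.01],[0.22,-0.12,-0.02],[0.34,-0.18,-0.03],[0.46,-0.24,-0.04],[0.58,-0.31,-0.05],[0.7,-0.37,-0.05],[0.8,-0.42,-0.05],[0.88,-0.464,-0.05]], "spin": [0,0,0,0,0,0,0,0]}}

```text
time: 1.92
position: [0.4054, -0.3084, 0.3181]
tool_rot: [3.141, -0.001, 0.372]
force: [0.5, -1.1, 0.4]
finger_gap: 0.0883
grasp_force: 0.0
```

Request:
{"op": "carry_out", "data": {"translation": [[0.11,-0.06,-0.01],[0.22,-0.12,-0.02],[0.33,-0.17,-0.03],[0.44,-0.23,-0.04],[0.55,-0.29,-0.04],[0.64,-0.34,-0.04],[0.7,-0.37,-0.043],[0.703,-0.37,-0.043]], "spin": [0.1,0.2,0.3,0.4,0.5,0.6,0.7,0.72]}}

```text
time: 2.58
position: [0.5622, -0.1276, 0.3307]
tool_rot: [-3.141, -0.001, -0.194]
force: [0.1, 0.4, -0.5]
finger_gap: 0.0881
grasp_force: 0.0
```

Run:
```python
from h import *
import pickle
s=get_state();print(s['time'],s['position'],s['tool_rot'])
get_image('wrist');r=get_image('wrist');cv2.imwrite('pics/w1.png',r['img']);pickle.dump(r,open('w1.pkl','wb'))
for d in place_of('wrist','seam0'): print(round(d['p'],2),np.round(d['at'],4),proj(r,d['at']).round(0))
```

```text
2.5833 [ 0.562151   -0.12758832  0.33073984] [-3.14059243e+00 -8.71152504e-04 -1.94287098e-01]
0.93 [ 0.5298 -0.1032  0.1485] [[258. 246.]]
0.9 [ 0.5708 -0.1221  0.1509] [[271. 193.]]
0.87 [ 0.5851 -0.1422  0.1456] [[294. 168.]]
0.85 [ 0.5623 -0.1311  0.1497] [[285. 201.]]
0.77 [ 0.5294 -0.0852  0.1481] [[236. 250.]]
0.77 [ 0.5992 -0.1836  0.1475] [[347. 139.]]
0.75 [ 0.5921 -0.1676  0.1467] [[326. 152.]]
0.73 [ 0.5492 -0.1296  0.1519] [[287. 218.]]
0.61 [ 0.5419 -0.1141  0.1502] [[269. 230.]]
0.6 [ 0.5201 -0.0738  0.1509] [[225. 264.]]
```

View pics/w1.png

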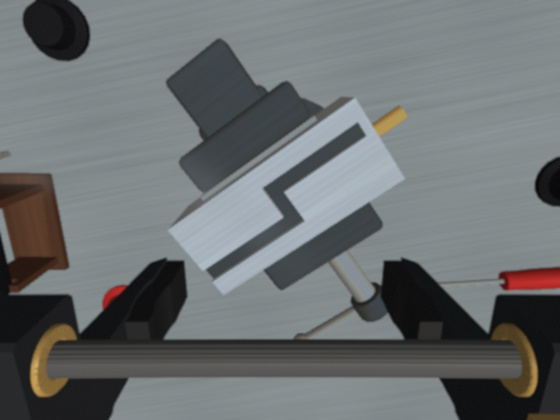

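Wrist view: the case top's corners are at (169,231), (354,98), (403,178) and (224,294). The groove runs out at the lower left end (215,275) and stops short at (362,132), near the spindle (390,121). I'll fit the case pose from the corners.

```bash
cat > fit.py <<'E'
from h import *
from scipy.optimize import least_squares
C=[(-35,85),(35,85),(35,-85),(-35,-85),(-20,85),(-8,85),(-8,6),(20,6),(20,-78),(8,-78),(8,-6),(-20,-6)]
C=np.array([(x,y,0) for x,y in C])/1e3
def world(q,P):
    c,s=np.cos(q[3]),np.sin(q[3]);return P@np.array([[c,s,0],[-s,c,0],[0,0,1]])+q[:3]
def fit(views,q,fixz=False):
    for _ in range(3):
        obs=[]
        for r in views:
            g=cv2.cvtColor(r['img'],cv2.COLOR_BGR2GRAY)
            obs.append(cv2.cornerSubPix(g,proj(r,world(q,C)).astype(np.float32).reshape(-1,1,2),(5,5),(-1,-1),(3,50,.01))[:,0])
        f=lambda q:np.hstack([(proj(r,world(q,C))-o).ravel() for r,o in zip(views,obs)])
        q=least_squares(f,q,loss='soft_l1').x
    return q,f(q).reshape(len(views),-1,2)
E
python3 - <<'E'
from fit import *
import pickle
r=pickle.load(open('w1.pkl','rb'))
px=[(169,231),(224,294),(403,178),(354,98)]
w=onz(r,px,.15);print(w.round(4))
m=w.mean(0);d=w[0]+w[1]-w[2]-w[3];q=np.r_[m,np.arctan2(d[1],d[0])-np.pi/2];print(q)
q,e=fit([r],q);print(q,e.round(1).tolist())
np.save('q.npy',q)
move([.49,.16,.30],-.2)
E
```

```text
[[ 0.5557 -0.038   0.15  ]
 [ 0.4936 -0.0665  0.15  ]
 [ 0.5631 -0.2198  0.15  ]
 [ 0.6261 -0.1918  0.15  ]]
[ 0.55963224 -0.12901654  0.15        0.4274236 ]
[ 0.55954515 -0.12918085  0.14827272  0.42212755] [[[0.8, -0.7], [1.2, -0.3], [0.2, 0.3], [-0.6, -0.3], [-1.3, 1.1], [-1.8, 0.6], [-0.1, -0.2], [-0.7, 0.2], [-0.2, -0.4], [0.4, 0.3], [0.6, -0.1], [0.9, -0.3]]]
t [-0.4148 -0.907   0.1014] spin 0.0094
```

Request:
{"op": "carry_out", "data": {"translation": [[-0.03,-0.07,0.01],[-0.07,-0.15,0.02],[-0.11,-0.24,0.03],[-0.15,-0.33,0.05],[-0.18,-0.4,0.05],[-0.2,-0.45,0.05],[-0.2,-0.45,0.05],[-0.2,-0.45,0.05]], "spin": [0,0,0,0,0,0,0,0]}}

```text
time: 3.4
position: [0.5272, 0.0127, 0.3159]
tool_rot: [3.141, -0.0, -0.194]
force: [1.1, 0.5, 1.0]
finger_gap: 0.0884
grasp_force: 0.0
```

Run:
```python
from fit import *
import pickle
r1=pickle.load(open('w1.pkl','rb'));r2=get_image('wrist');pickle.dump(r2,open('w2.pkl','wb'))
q=np.load('q.npy')
for v in([r2],[r1,r2]):
    a,e=fit(v,q);print(a,abs(e).mean((1,2)),abs(e).max())
np.save('q.npy',a)
for n in('stylus','stylus_grip','stylus_tip','stylus_rest'): print(n,[(round(d['p'],2),np.round(d['at'],4)) for d in place_of('wrist',n)])
```

```text
Traceback (most recent call last):
  File "fit.py", line 12, in fit
    obs.append(cv2.cornerSubPix(g,proj(r,world(q,C)).astype(np.float32).reshape(-1,1,2),(5,5),(-1,-1),(3,50,.01))[:,0])
               ~~~~~~~~~~~~~~~~^^^^^^^^^^^^^^^^^^^^^^^^^^^^^^^^^^^^^^^^^^^^^^^^^^^^^^^^^^^^^^^^^^^^^^^^^^^^^^^^^^
cv2.error: OpenCV(4.12.0) /io/opencv/modules/imgproc/src/cornersubpix.cpp:99: error: (-215:Assertion failed) Rect(0, 0, src.cols, src.rows).contains(cT) in function 'cornerSubPix'
```

Request:
{"op": "carry_out", "data": {"translation": [[-0.03,-0.07,0.01],[-0.07,-0.15,0.02],[-0.11,-0.24,0.03],[-0.15,-0.33,0.05],[-0.18,-0.4,0.05],[-0.21,-0.45,0.05],[-0.21,-0.45,0.05],[-0.21,-0.45,0.05]], "spin": [0,0,0,0,0,0,0,0]}}

```text
time: 4.12
position: [0.4923, 0.1572, 0.3007]
tool_rot: [3.141, -0.0, -0.194]
force: [0.2, -0.6, -0.2]
finger_gap: 0.0882
grasp_force: 0.0
```

Run:
```python
from h import *
import pickle
s=get_state();print(s['time'],s['position'],s['tool_rot'])
r=get_image('wrist');pickle.dump(r,open('w3.pkl','wb'));cv2.imwrite('pics/w3.png',r['img'])
for n in('stylus','stylus_grip','stylus_tip','stylus_rest'): print(n,[(round(d['p'],2),np.round(d['at'],4),proj(r,d['at']).round(0).tolist()) for d in place_of('wrist',n)])
```

```text
4.1167 [0.49228473 0.15718837 0.3006551 ] [ 3.14103055e+00 -3.80387422e-04 -1.94234848e-01]
stylus [(0.69, array([0.5557, 0.1754, 0.0678]), [[247.0, 118.0]]), (0.6, array([0.4344, 0.4899, 0.0064]), [[8.0, 275.0]]), (0.58, array([0.3592, 0.2579, 0.0129]), [[220.0, 300.0]])]
stylus_grip [(0.7, array([0.3546, 0.2461, 0.0123]), [[231.0, 301.0]]), (0.68, array([0.557 , 0.1761, 0.0744]), [[245.0, 117.0]]), (0.66, array([0.4338, 0.4794, 0.0115]), [[14.0, 276.0]])]
stylus_tip [(0.71, array([0.6378, 0.1569, 0.0196]), [[252.0, 18.0]])]
stylus_rest [(0.84, array([0.5521, 0.1774, 0.0021]), [[252.0, 118.0]])]
```

View pics/w3.png

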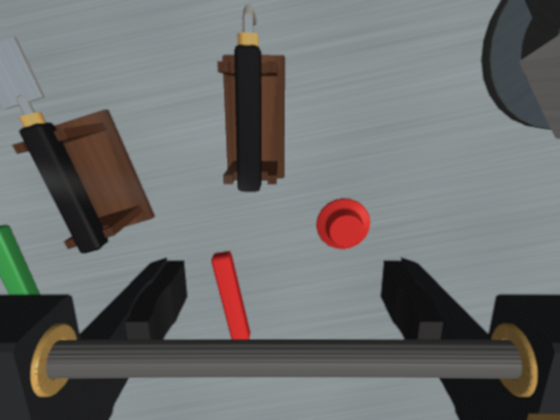

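The stylus handle runs from (247,46) to (249,189), lined up with the tool axis, with the hooked thin point at (250,15). The flat scraper lies at left, (60,180). I'll move over the stylus for the second view.

```bash
sed -i "s/^        for r in views:/        for r in views:\n            h,w=r['img'].shape[:2]/" fit.py
python3 - <<'E'
import re
t=open('fit.py').read()
t=t.replace("obs.append(cv2.cornerSubPix(g,proj(r,world(q,C)).astype(np.float32).reshape(-1,1,2)","p0=proj(r,world(q,C)).astype(np.float32);ok=((p0>8)&(p0<[w-8,290])).all(1)\n            p0[~ok]=100;o=cv2.cornerSubPix(g,p0.reshape(-1,1,2)").replace(",.01))[:,0])",",.01))[:,0];o[~ok]=np.nan;obs.append(o)").replace("f=lambda q:np.hstack(","f=lambda q:np.nan_to_num(np.hstack(").replace("zip(views,obs)])","zip(views,obs)]))")
open('fit.py','w').write(t)
import os;os.chdir('.')
from fit import *
import pickle
r1,r2,r3=[pickle.load(open(f'w{i}.pkl','rb')) for i in(1,2,3)]
q=np.load('q.npy')
for v in([r2],[r1,r2]):
    a,e=fit(v,q);print(a,abs(e).mean((1,2)),e.round(1).tolist())
np.save('q.npy',a)
w=onz(r3,[(247.5,46),(249,190)],.087);print('handle',w.round(4),np.linalg.norm(w[0]-w[1]),np.arctan2(*(w[0]-w[1])[1::-1]))
move([.556,.174,.25],-.194)
E
```

```text
[ 0.56025678 -0.1284021   0.15106361  0.42384551] [0.2420568] [[[-0.4, 0.6], [0.1, -1.0], [0.0, 0.0], [0.0, 0.0], [0.4, 0.2], [0.8, 0.0], [-0.6, 0.0], [-0.8, -0.1], [0.0, 0.0], [0.0, 0.0], [0.1, 0.0], [0.4, 0.1]]]
[ 0.55974619 -0.12920005  0.14907795  0.42301861] [0.50421194 0.33945243] [[[0.0, 0.0], [0.8, -0.1], [0.3, -0.1], [-0.3, -0.4], [-1.5, 1.5], [-2.0, 0.9], [-0.2, -0.1], [-0.8, 0.2], [-0.0, -0.7], [0.5, 0.0], [0.5, -0.1], [1.0, -0.2]], [[-0.1, -0.0], [0.9, -1.1], [0.0, 0.0], [0.0, 0.0], [0.7, -0.3], [1.2, -0.4], [-0.9, 0.2], [-1.0, 0.3], [0.0, 0.0], [0.0, 0.0], [-0.2, 0.5], [-0.1, 0.2]]]
handle [[0.6075 0.1614 0.087 ]
 [0.4991 0.1849 0.087 ]] 0.11096513226693139 -0.21367085392232227
t [ 0.1966 -0.0977  0.1689] spin -0.0032
```

Request:
{"op": "carry_out", "data": {"translation": [[0.03,-0.02,0.03],[0.07,-0.04,0.06],[0.11,-0.06,0.1],[0.16,-0.08,0.13],[0.19,-0.095,0.16],[0.197,-0.098,0.168],[0.197,-0.098,0.168],[0.197,-0.098,0.168]], "spin": [0,0,0,0,0,0,0,0]}}

```text
time: 5.03
position: [0.5554, 0.1749, 0.2502]
tool_rot: [3.141, 0.001, -0.195]
force: [-0.3, -0.6, -0.2]
finger_gap: 0.0882
grasp_force: 0.0
```

Run:
```python
from h import *
import pickle
s=get_state();print(s['time'],s['position'],s['tool_rot'])
r=get_image('wrist');pickle.dump(r,open('w4.pkl','wb'));cv2.imwrite('pics/w4.png',r['img'])
for n in('stylus','stylus_grip','stylus_tip','stylus_rest'): print(n,[(round(d['p'],2),np.round(d['at'],4),proj(r,d['at']).round(0).tolist()) for d in place_of('wrist',n)])
```

```text
5.0333 [0.55537053 0.17494584 0.25023323] [ 3.14131231e+00  6.41817940e-04 -1.95213321e-01]
stylus [(0.68, array([0.5554, 0.171 , 0.0676]), [[288.0, 201.0]]), (0.55, array([0.3534, 0.2547, 0.0085]), [[247.0, 373.0]])]
stylus_grip [(0.95, array([0.3536, 0.2465, 0.0103]), [[254.0, 373.0]]), (0.61, array([0.558 , 0.1729, 0.0753]), [[285.0, 201.0]]), (0.29, array([5.500e-01, 1.768e-01, 4.000e-04]), [[282.0, 187.0]])]
stylus_tip []
stylus_rest []
```

View pics/w4.png

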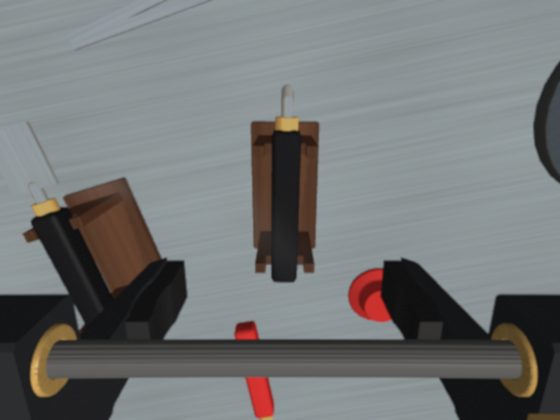

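The stylus is now centred at (286,205), with its front top edge near row 131 and its point at (288,88). I'll measure the edges and the height.

Run:
```python
from h import *
import pickle
r3,r4=[pickle.load(open(f'w{i}.pkl','rb')) for i in(3,4)]
g3,g4=[cv2.cvtColor(r['img'],6).astype(int) for r in(r3,r4)]
def lr(g,rows,c0,c1): # dark run
    out=[]
    for v in rows:
        k=np.where(g[v,c0:c1]<45)[0]; out.append((v,c0+k.min(),c0+k.max()+1))
    return out
a=lr(g3,(60,90,120,150,180),225,275);b=lr(g4,(140,170,200,230,255),262,310);print(a,b)
print('col',g3[34:60:2,248].tolist(),g3[176:198:2,248].tolist());print(g4[112:140:2,287].tolist(),g4[250:292:2,284].tolist())
for r,x in((r3,a),(r4,b)):
    for z in(.087,):
        L=onz(r,[(u,v) for v,u,_ in x],z);R=onz(r,[(u,v) for v,_,u in x],z);m=(L+R)/2
        c=np.polyfit(m[:,0],m[:,1],1);print(z,'width',np.linalg.norm(L-R,axis=1).round(4),'yaw',np.arctan(c[0]),'y at .556',np.polyval(c,.556))
# height of brass/handle front corners
print('front edge',onz(r3,[(248,45)],.087),onz(r4,[(287,131)],.087))
def y_at(r,g,z): pass
```

```text
[(60, np.int64(234), np.int64(261)), (90, np.int64(235), np.int64(261)), (120, np.int64(236), np.int64(261)), (150, np.int64(236), np.int64(262)), (180, np.int64(238), np.int64(261))] [(140, np.int64(262), np.int64(310)), (170, np.int64(272), np.int64(300)), (200, np.int64(272), np.int64(299)), (230, np.int64(272), np.int64(298)), (255, np.int64(262), np.int64(310))]
col [162, 162, 162, 162, 162, 131, 43, 26, 29, 30, 30, 30, 30] [30, 31, 31, 32, 34, 35, 36, 47, 115, 144, 144]
[152, 152, 147, 152, 166, 167, 167, 168, 167, 137, 34, 24, 28, 30] [40, 39, 39, 39, 39, 39, 38, 37, 37, 36, 35, 35, 33, 33, 32, 34, 99, 149, 149, 149, 147]
0.087 width [0.0204 0.0201 0.0198 0.0211 0.0192] yaw -0.20703220742348236 y at .556 0.17241768163434862
0.087 width [0.0321 0.0192 0.019  0.0188 0.0356] yaw -0.19617156363025515 y at .556 0.1727875142437637
front edge [[0.60812022 0.16088847 0.087     ]] [[0.60878274 0.1615746  0.087     ]]
```

Request:
{"op": "carry_out", "data": {"translation": [[0.001,0.003,0.06],[0.001,0.006,0.15],[0.0015,0.0075,0.24],[0.0015,0.0075,0.32],[0.0015,0.0075,0.38],[0.0015,0.0075,0.41],[0.0015,0.0075,0.425],[0.0015,0.0075,0.43]], "spin": [0.006,0.006,0.006,0.006,0.006,0.006,0.006,0.006]}}

```text
time: 5.95
position: [0.5556, 0.1732, 0.1212]
tool_rot: [3.142, 0.0, -0.199]
force: [-0.1, 0.0, 0.8]
finger_gap: 0.0883
grasp_force: 0.0
```

Request:
{"op": "carry_out", "data": {"translation": [[0,0,0],[0,0,0],[0,0,0],[0,0,0],[0,0,0],[0,0,0],[0,0,0],[0,0,0]], "spin": [0,0,0,0,0,0,0,0], "hand": 0, "grip_force": 40}}

```text
time: 6.62
position: [0.5556, 0.1732, 0.1213]
tool_rot: [-3.142, -0.0, -0.199]
force: [0.7, -0.4, 0.3]
finger_gap: 0.0367
grasp_force: 0.0
```

Request:
{"op": "carry_out", "data": {"translation": [[0,0,0],[0,0,0],[0,0,0],[0,0,0],[0,0,0],[0,0,0],[0,0,0],[0,0,0]], "spin": [0,0,0,0,0,0,0,0]}}

```text
time: 7.28
position: [0.5556, 0.1732, 0.1212]
tool_rot: [-3.142, 0.0, -0.199]
force: [0.2, 1.0, -1.0]
finger_gap: 0.0197
grasp_force: 40.0
```

Run:
```python
from h import *
import pickle
s=get_state();print(s['time'],s['position'],s['tool_rot'],s['force'],s['finger_gap'],s['grasp_force'])
np.save('grasp.npy',np.r_[s['position'],s['tool_rot'][2]])
r=get_image('wrist');pickle.dump(r,open('w5.pkl','wb'));cv2.imwrite('pics/w5.png',cv2.resize(r['img'][0:300,180:400],None,fx=2,fy=2,interpolation=3))
print(s['grasp_force'],[(round(d['p'],2),np.round(d['at'],4),proj(r,d['at']).round(0).tolist()) for d in place_of('wrist','stylus_tip')])
```

```text
7.2833 [0.5555617  0.17318413 0.12119633] [-3.14156140e+00  3.88017990e-05 -1.99399048e-01] [ 0.20985848  0.97836256 -0.98964833] 0.019681452893101418 39.98084519058466
39.98084519058466 []
```

View pics/w5.png

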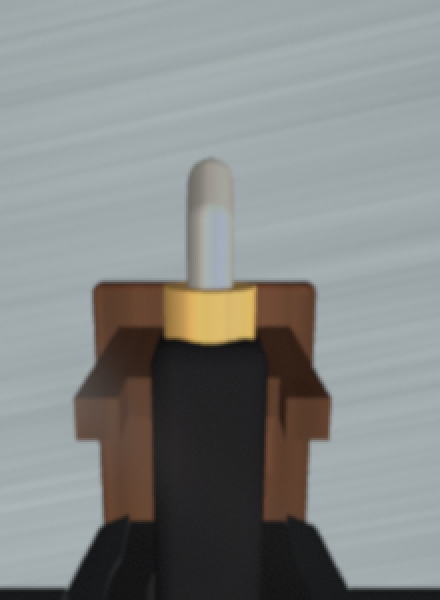

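The stylus is held: handle centre near column 285, handle front edge at row 169, neck at column 285.5 with its outer end at row 79. Next I work out where the tip sits in the tool frame.

```bash
cat >> fit.py <<'E'
def toolT(s=None):
    s=s or get_state();a=s['tool_rot'];return cv2.Rodrigues(np.zeros(3))[0]@__import__('scipy.spatial.transform',fromlist=['Rotation']).Rotation.from_euler('xyz',a).as_matrix(),np.array(s['position'])
def seam(q): return world(q,np.array([(-14,72,0),(-14,0,0),(14,0,0),(14,-70,0)])/1e3)
E
python3 - <<'E'
from fit import *
import pickle
r=pickle.load(open('w5.pkl','rb'));T,p=toolT()
print(r['mtx'])
pr=lambda X:proj(r,np.array(X)@T.T+p).round(1).tolist()
print('front edge',pr([(.055,-.01,.034),(.055,.01,.034),(.055,0,.034)]),'neck outer',pr([(.084,0,.045),(.084,0,.06),(.083,0,.101),(.08,0,.101)]))
gp=cv2.cvtColor(r['img'],6)
print(gp[165:174,285].tolist(),gp[72:86,285].tolist(),gp[95,268:304].tolist())
q=np.load('q.npy');print('seam',seam(q).round(4).tolist())
E
```

```text
[[362.94306067   0.         283.50756576]
 [  0.         362.94306067 209.30072905]
 [  0.           0.           1.        ]]
front edge [[251.5, 171.9], [312.9, 171.9], [282.2, 171.9]] neck outer [[282.3, 78.3], [282.4, 79.8], [282.7, 84.7], [282.7, 91.3]]
[188, 188, 188, 188, 186, 172, 135, 79, 33] [166, 169, 171, 171, 170, 166, 153, 138, 136, 144, 150, 153, 152, 152] [166, 166, 167, 166, 162, 141, 117, 108, 112, 116, 119, 123, 128, 134, 141, 146, 151, 152, 155, 157, 159, 160, 162, 163, 162, 162, 159, 156, 157, 162, 166, 167, 166, 166, 165, 166]
seam [[0.5174, -0.0693, 0.1491], [0.547, -0.1349, 0.1491], [0.5725, -0.1235, 0.1491], [0.6012, -0.1873, 0.1491]]
```

Request:
{"op": "carry_out", "data": {"translation": [[0,0,-0.02],[0,0,-0.07],[0,0,-0.16],[0,0,-0.26],[0,0,-0.36],[0,0,-0.46],[0,0,-0.55],[0,0,-0.6]], "spin": [0,0,0,0,0,0,0,0]}}

```text
time: 8.05
position: [0.5565, 0.1733, 0.3056]
tool_rot: [-3.14, -0.005, -0.199]
force: [0.4, -0.3, -1.1]
finger_gap: 0.0192
grasp_force: 40.0
```

Request:
{"op": "carry_out", "data": {"translation": [[-0.005,0.03,0],[-0.015,0.09,0],[-0.03,0.17,0],[-0.045,0.25,0],[-0.06,0.33,0],[-0.075,0.41,0],[-0.09,0.49,0],[-0.1,0.55,0]], "spin": [0,0,0,0,0,0,0,0]}}

```text
time: 8.72
position: [0.4916, 0.0157, 0.2996]
tool_rot: [3.141, 0.003, -0.2]
force: [-0.2, -0.5, -0.6]
finger_gap: 0.0194
grasp_force: 40.0
```

Request:
{"op": "carry_out", "data": {"translation": [[-0.01,0.06,0],[-0.03,0.13,0],[-0.05,0.21,0],[-0.06,0.29,0],[-0.075,0.36,0],[-0.08,0.41,0],[-0.083,0.422,0],[-0.083,0.422,0]], "spin": [-0.08,-0.2,-0.33,-0.46,-0.59,-0.71,-0.79,-0.792]}}

```text
time: 9.38
position: [0.4426, -0.1029, 0.2998]
tool_rot: [-3.14, 0.002, 0.422]
force: [-0.3, -0.9, -0.8]
finger_gap: 0.0193
grasp_force: 40.0
```

Run:
```python
from fit import *
import pickle
s=get_state();print(s['time'],s['position'],s['tool_rot'],s['force'],s['finger_gap'])
r=get_image('wrist');pickle.dump(r,open('w6.pkl','wb'))
q=np.load('q.npy');a,e=fit([r],q);print('q',q,'refit',a,e.round(1).tolist())
T,p=toolT(s);print(proj(r,np.array([(.08,0,.101),(.084,0,.045),(.055,0,.034)])@T.T+p))
im=r['img'].copy()
cv2.polylines(im,[proj(r,world(q,C[4:])).round().astype(int)],True,(0,0,255),1)
cv2.imwrite('pics/w6.png',cv2.resize(im[0:300,100:480],None,fx=2,fy=2,interpolation=3))
```

```text
9.3833 [ 0.44258792 -0.10285624  0.29981062] [-3.14003423e+00  1.80004500e-03  4.22498963e-01] [-0.2931213  -0.87274591 -0.80817614] 0.01933468337711648
q [ 0.55974619 -0.12920005  0.14907795  0.42301861] refit [ 0.56016727 -0.12922803  0.14940606  0.4219654 ] [[[0.4, -0.1], [0.0, 0.0], [0.0, 0.0], [-0.1, -0.0], [-0.3, 0.5], [-0.1, -0.3], [-0.1, -0.1], [-0.2, -0.6], [-0.0, -0.3], [-0.1, 0.4], [0.1, 0.3], [0.6, 0.5]]]
[[282.9292008   90.88502438]
 [282.64890751  77.63072103]
 [282.59787132 171.24865708]]
```

View pics/w6.png

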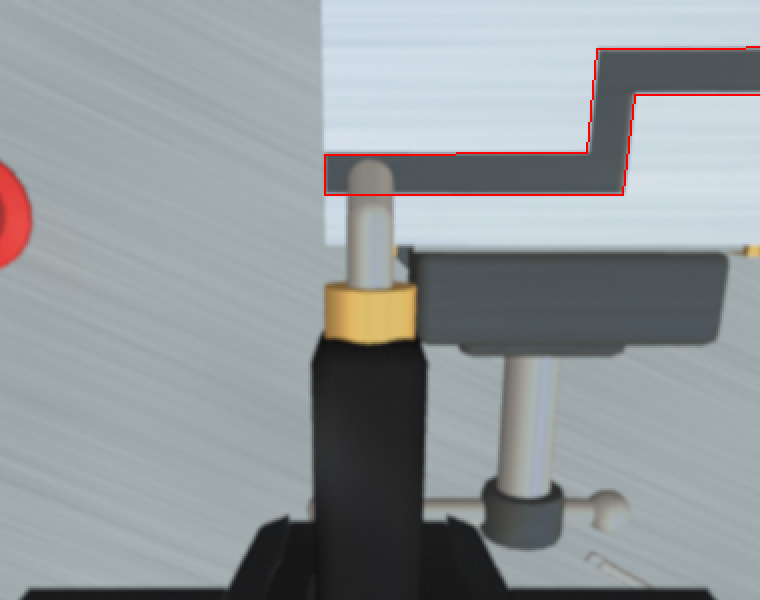

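The tip is over the groove's open end: the neck is at (285,79) and the fitted groove outline lies right on the dark band. I'll work out the hover pose above the start.

```bash
cat >> fit.py <<'E'
TIP=np.array([.0797,.0009,.101])
def tipcase(q):
    T,p=toolT();w=T@TIP+p-q[:3];c,s=np.cos(q[3]),np.sin(q[3]);return np.round(1e3*np.array([c*w[0]+s*w[1],-s*w[0]+c*w[1],w[2]]),2)
E
python3 - <<'E'
from fit import *
import pickle
r=pickle.load(open('w6.pkl','rb'));a,e=fit([r],np.load('q.npy'));a[2]=.1495;np.save('q2.npy',a)
t=tipcase(a);print(t);print('tool shift shares',(np.array([-14,75,7])-t)*[1,-1,-1]/300)
E
```

```text
[-16.31  71.73  49.38]
tool shift shares [ 0.0077     -0.0109      0.14126667]
```

Request:
{"op": "carry_out", "data": {"translation": [[0.002,-0.003,0.02],[0.004,-0.006,0.05],[0.006,-0.009,0.08],[0.0077,-0.011,0.11],[0.0077,-0.011,0.13],[0.0077,-0.011,0.14],[0.0077,-0.011,0.141],[0.0077,-0.011,0.141]], "spin": [0,0,0,0,0,0,0,0]}}

```text
time: 10.1
position: [0.4448, -0.0978, 0.2588]
tool_rot: [-3.141, 0.0, 0.423]
force: [-0.5, 0.4, -0.9]
finger_gap: 0.0196
grasp_force: 40.0
```

Run:
```python
from fit import *
import pickle
s=get_state();print(s['time'],s['position'],s['tool_rot'],s['force'])
r=get_image('wrist');pickle.dump(r,open('w7.pkl','wb'));rs=get_image('side')
q=np.load('q2.npy');a,e=fit([r],q);print('refit',a,e.round(1).tolist(),tipcase(q),tipcase(a))
A=cv2.resize(r['img'][20:140,200:400],None,fx=4,fy=4,interpolation=3)[:,:400+0]
T,p=toolT(s);u=proj(rs,(T@TIP+p)[None])[0];print('side tip px',u,proj(rs,world(q,C)).round().tolist()[:6],[x for x in[(round(d['p'],2),np.round(d['at'],4)) for d in place_of('side','stylus_tip')]])
u=u.astype(int);B=cv2.resize(rs['img'][u[1]-60:u[1]+60,u[0]-50:u[0]+50],None,fx=4,fy=4,interpolation=3)
A=cv2.resize(r['img'][20:140,235:335],None,fx=4,fy=4,interpolation=3)
cv2.imwrite('pics/w7.png',np.hstack([A,B]))
```

```text
10.1 [ 0.44478997 -0.09776874  0.25875335] [-3.14134225e+00  2.63447569e-04  4.22760735e-01] [-0.46401904  0.40056817 -0.85840396]
refit [ 0.55997957 -0.1291246   0.14997905  0.42144757] [[[3.4, -4.5], [0.0, 0.0], [0.0, 0.0], [0.0, 0.0], [-0.4, 0.7], [-0.5, 0.0], [-0.0, 0.1], [-0.5, -0.8], [0.0, 0.0], [0.0, 0.0], [0.0, 0.4], [0.5, 0.6]]] [-12.48  74.76   8.87] [-12.39  74.58   8.39]
side tip px [318.14946673 190.93777386] [[325.0, 198.0], [300.0, 191.0], [317.0, 150.0], [340.0, 155.0], [320.0, 196.0], [315.0, 195.0]] [(0.79, array([0.2767, 0.2991, 0.0075])), (0.59, array([ 0.5206, -0.0675,  0.1609]))]
```

View pics/w7.png

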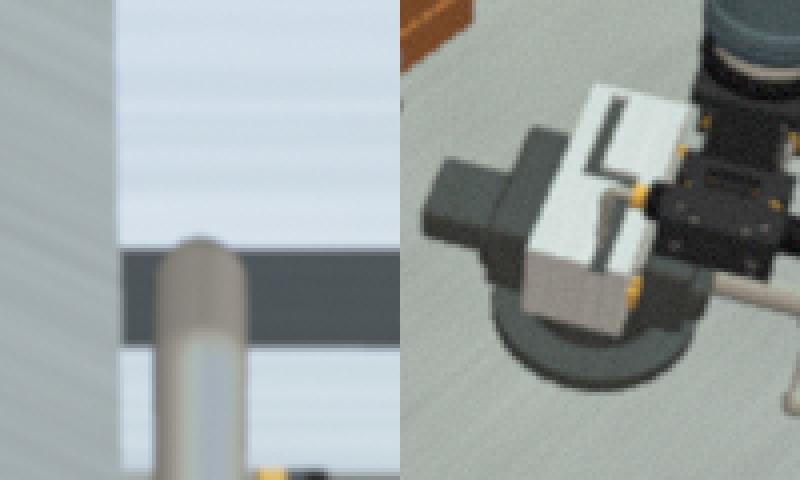

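Request:
{"op": "carry_out", "data": {"translation": [[-0.0045,0,0],[-0.0045,0,0.003],[-0.0045,0,0.01],[-0.0045,0,0.02],[-0.0045,0,0.03],[-0.0045,0,0.037],[-0.0045,0,0.041],[-0.0045,0,0.043]], "spin": [0,0,0,0,0,0,0,0]}}

```text
time: 10.92
position: [0.4434, -0.0983, 0.2456]
tool_rot: [-3.141, 0.0, 0.423]
force: [-0.6, -0.5, -0.6]
finger_gap: 0.0194
grasp_force: 40.0
```

Request:
{"op": "carry_out", "data": {"translation": [[0,0,0.0005],[0,0,0.001],[0,0,0.0015],[0,0,0.002],[0,0,0.0025],[0,0,0.003],[0,0,0.003],[0,0,0.003]], "spin": [0,0,0,0,0,0,0,0]}}

```text
time: 11.58
position: [0.4435, -0.0984, 0.2451]
tool_rot: [-3.142, 0.0, 0.423]
force: [-0.6, 0.4, -1.0]
finger_gap: 0.0192
grasp_force: 40.0
```

Run:
```python
from fit import *
s=get_state();print(s['time'],s['position'],s['tool_rot'],s['force'],s['ft_torque']);print(tipcase(np.load('q2.npy')))
```

```text
11.5833 [ 0.4435072  -0.09837956  0.24510386] [-3.14156477e+00  6.14705027e-07  4.22608503e-01] [-0.59991254  0.3535031  -0.97519149] [-0.03883141  0.03997546  0.0113645 ]
[-14.09  75.08  -5.4 ]
```

Request:
{"op": "carry_out", "data": {"translation": [[0,0,0.0003],[0,0,0.0006],[0,0,0.0009],[0,0,0.0012],[0,0,0.0015],[0,0,0.0018],[0,0,0.002],[0,0,0.002]], "spin": [0,0,0,0,0,0,0,0]}}

```text
time: 12.25
position: [0.4435, -0.0984, 0.2446]
tool_rot: [3.142, 0.0, 0.423]
force: [-0.9, 0.1, 0.4]
finger_gap: 0.0197
grasp_force: 40.0
```

Run:
```python
from fit import *
s=get_state();print(s['time'],s['position'],s['tool_rot'],s['force'],s['ft_torque']);print(tipcase(np.load('q2.npy')))
```

```text
12.25 [ 0.44351726 -0.09840589  0.2445717 ] [3.14152704e+00 4.24820987e-05 4.22647578e-01] [-0.94512705  0.12948165  0.39494654] [-0.00576452  0.10550131 -0.03980848]
[-14.1   75.04  -5.93]
```

Request:
{"op": "carry_out", "data": {"translation": [[0,0.0055,0],[0,0.011,0],[0,0.0165,0],[0,0.022,0],[0,0.0275,0],[0,0.0335,0],[0,0.039,0],[0,0.0445,0]], "spin": [0,0,0,0,0,0,0,0]}}

```text
time: 12.92
position: [0.4491, -0.1107, 0.2445]
tool_rot: [-3.142, 0.0, 0.423]
force: [-0.2, -0.2, -0.3]
finger_gap: 0.0197
grasp_force: 40.0
```

```bash
cat > st.py <<'E'
from fit import *
s=get_state();print(s['time'],s['position'].round(5),s['tool_rot'].round(4),s['force'].round(2),s['ft_torque'].round(3));print(tipcase(np.load('q2.npy')))
E
python3 st.py
```

```text
12.9167 [ 0.44908 -0.11072  0.24451] [-3.1415  0.      0.4226] [-0.25 -0.15 -0.31] [0.186 0.003 0.033]
[-14.07  61.54  -5.99]
```

Request:
{"op": "carry_out", "data": {"translation": [[0,0.0055,0.0003],[0,0.011,0.0005],[0,0.0165,0.0007],[0,0.022,0.0007],[0,0.0275,0.0007],[0,0.0335,0.0007],[0,0.039,0.0007],[0,0.0445,0.0007]], "spin": [0,0,0,0,0,0,0,0]}}

```text
time: 13.58
position: [0.4545, -0.1229, 0.2443]
tool_rot: [-3.142, 0.0, 0.423]
force: [-0.8, 1.2, -0.4]
finger_gap: 0.0192
grasp_force: 40.0
```

```bash
python3 st.py
```

```text
13.5833 [ 0.45454 -0.1229   0.24431] [-3.1416  0.      0.4226] [-0.76  1.22 -0.43] [ 0.246 -0.046  0.157]
[-14.08  48.19  -6.2 ]
```

Request:
{"op": "carry_out", "data": {"translation": [[0,0.0055,0],[0,0.011,0],[0,0.0165,0],[0,0.022,0],[0,0.0275,0],[0,0.0335,0],[0,0.039,0],[0,0.0445,0]], "spin": [0,0,0,0,0,0,0,0]}}

```text
time: 14.25
position: [0.46, -0.1351, 0.2443]
tool_rot: [3.142, -0.0, 0.423]
force: [-1.3, 0.7, -0.4]
finger_gap: 0.0195
grasp_force: 40.0
```

```bash
python3 st.py
python3 - <<'E'
from fit import *
import pickle
r=get_image('wrist');pickle.dump(r,open('w8.pkl','wb'));q=np.load('q2.npy')
a,e=fit([r],q);print(a,tipcase(a))
cv2.imwrite('pics/w8.png',cv2.resize(r['img'][10:140,200:400],None,fx=4,fy=4,interpolation=3))
E
```

```text
14.25 [ 0.46003 -0.13508  0.24433] [ 3.1416 -0.      0.4226] [-1.35  0.65 -0.36] [ 0.2   -0.01   0.045]
[-14.05  34.82  -6.17]
[ 0.56019255 -0.12934513  0.14917832  0.4220138 ] [-14.    34.62  -5.82]
```

View pics/w8.png

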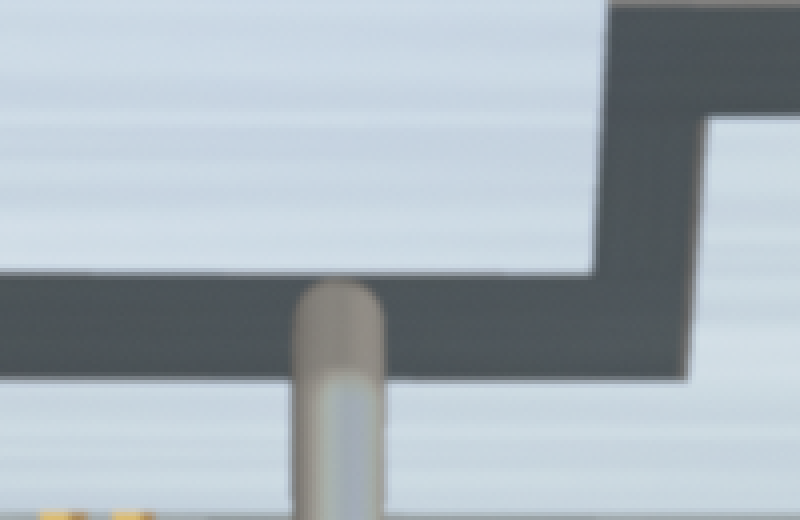

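The nib at (285,80) sits inside the dark band with margin on both sides, and the first corner is ahead at right (360). I carry on along the first leg.

Request:
{"op": "carry_out", "data": {"translation": [[0,0.0055,0],[0,0.011,0],[0,0.0165,0],[0,0.022,0],[0,0.0275,0],[0,0.0335,0],[0,0.039,0],[0,0.0445,0]], "spin": [0,0,0,0,0,0,0,0]}}

```text
time: 14.97
position: [0.4655, -0.1473, 0.2443]
tool_rot: [-3.142, -0.0, 0.423]
force: [-0.0, 1.0, -0.3]
finger_gap: 0.0198
grasp_force: 40.0
```

Request:
{"op": "carry_out", "data": {"translation": [[0,0.0055,0],[0,0.011,0],[0,0.0165,0],[0,0.022,0],[0,0.0275,0],[0,0.0335,0],[0,0.039,0],[0,0.0445,0]], "spin": [0,0,0,0,0,0,0,0]}}

```text
time: 15.63
position: [0.471, -0.1594, 0.2443]
tool_rot: [3.142, 0.0, 0.423]
force: [-0.6, 1.1, -0.2]
finger_gap: 0.0196
grasp_force: 40.0
```

```bash
python3 st.py
python3 - <<'E'
from fit import *
r=get_image('wrist');q=np.load('q2.npy')
a,e=fit([r],q);print(a,tipcase(a),e.round(1).tolist())
E
```

```text
15.6333 [ 0.47098 -0.15942  0.24432] [3.1416 0.     0.4226] [-0.61  1.12 -0.18] [ 0.193 -0.028  0.085]
[-14.03   8.14  -6.18]
[ 0.56012339 -0.12923237  0.14904971  0.42171881] [-13.98   7.76  -5.68] [[[1.7, -0.1], [0.0, 0.0], [0.0, 0.0], [-0.5, -0.7], [-2.7, 0.5], [-3.0, -0.1], [0.8, -0.3], [0.2, -0.5], [-0.3, -0.1], [-0.4, 0.6], [0.8, 0.3], [0.9, 0.4]]]
```

Request:
{"op": "carry_out", "data": {"translation": [[0,0.0055,0],[0,0.011,0],[0,0.0165,0],[0,0.022,0],[0,0.0267,0],[0.0055,0.0267,0],[0.011,0.0267,0],[0.0165,0.0267,0]], "spin": [0,0,0,0,0,0,0,0]}}

```text
time: 16.35
position: [0.4788, -0.1647, 0.2444]
tool_rot: [3.141, 0.0, 0.422]
force: [-0.7, -0.5, 0.1]
finger_gap: 0.0196
grasp_force: 40.0
```

Request:
{"op": "carry_out", "data": {"translation": [[0.0055,0,0],[0.011,0,0],[0.0165,0,0],[0.022,0,0],[0.0275,0,0],[0.0335,0,0],[0.039,0,0],[0.0445,0,0]], "spin": [0,0,0,0,0,0,0,0]}}

```text
time: 17.02
position: [0.491, -0.159, 0.2443]
tool_rot: [-3.142, 0.0, 0.423]
force: [-1.1, 0.8, 1.0]
finger_gap: 0.0195
grasp_force: 40.0
```

```bash
python3 st.py
python3 - <<'E'
from fit import *
r=get_image('wrist');q=np.load('q2.npy')
a,e=fit([r],q);print(a,tipcase(a),e.round(1).tolist())
cv2.imwrite('pics/w9.png',cv2.resize(r['img'][10:140,200:400],None,fx=4,fy=4,interpolation=3))
E
```

```text
17.0167 [ 0.49103 -0.15897  0.24431] [-3.1416  0.      0.4227] [-1.08  0.81  1.  ] [-0.071  0.135  0.011]
[ 4.45  0.34 -6.19]
[ 0.56000503 -0.12916206  0.14969645  0.42079774] [ 4.91  0.19 -6.32] [[[0.8, 0.1], [1.5, 0.6], [-0.4, 0.1], [-0.1, -0.3], [-3.6, 0.2], [-4.5, -0.2], [0.1, 0.1], [-0.1, -0.6], [0.2, -0.2], [0.1, 0.6], [0.9, -0.3], [-0.0, 0.0]]]
```

View pics/w9.png

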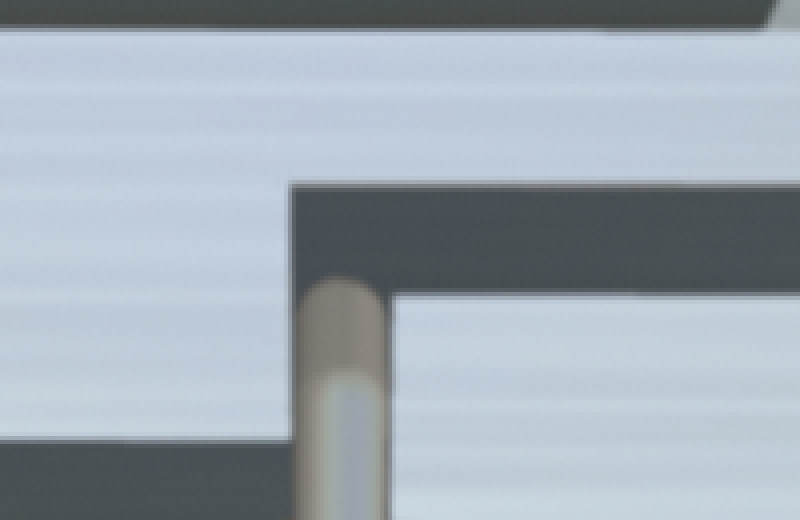

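The nib (285,80) is centred in the cross leg (columns 273–298), and the second corner is just ahead. I'll round it and start the last leg.

Request:
{"op": "carry_out", "data": {"translation": [[0.0055,0,0],[0.011,0,0],[0.0165,0,0],[0.022,0,0],[0.0275,0,0],[0.0315,0,0],[0.0315,0.0055,0],[0.0315,0.011,0]], "spin": [0,0,0,0,0,0,0,0]}}

```text
time: 17.73
position: [0.501, -0.1579, 0.2442]
tool_rot: [-3.141, -0.0, 0.423]
force: [-0.7, 1.1, 0.5]
finger_gap: 0.0194
grasp_force: 40.0
```

Request:
{"op": "carry_out", "data": {"translation": [[0,0.0055,0],[0,0.011,0],[0,0.0165,0],[0,0.022,0],[0,0.0275,0],[0,0.0335,0],[0,0.039,0],[0,0.0445,0]], "spin": [0,0,0,0,0,0,0,0]}}

```text
time: 18.4
position: [0.5064, -0.1705, 0.2443]
tool_rot: [-3.142, 0.0, 0.423]
force: [-0.6, 1.7, 1.0]
finger_gap: 0.0193
grasp_force: 40.0
```

```bash
python3 st.py
python3 - <<'E'
from fit import *
r=get_image('wrist');q=np.load('q2.npy')
a,e=fit([r],q);print(a,tipcase(a),e.round(1).tolist())
E
```

```text
18.4 [ 0.50637 -0.17054  0.2443 ] [-3.1415  0.      0.4226] [-0.57  1.69  1.02] [ 0.234 -0.066  0.079]
[ 13.7  -16.5   -6.21]
[ 0.55988783 -0.12899402  0.15012242  0.42095529] [ 13.89 -17.18  -6.79] [[[0.1, -0.2], [0.5, 0.3], [-0.3, 0.2], [0.1, 0.0], [-0.3, 0.1], [-0.3, 0.0], [-0.6, 0.0], [-1.1, -0.3], [0.4, -0.3], [0.2, 0.6], [0.0, 0.3], [2.3, -1.1]]]
```

Request:
{"op": "carry_out", "data": {"translation": [[0,0.0055,0],[0,0.011,0],[0,0.0165,0],[0,0.022,0],[0,0.0275,0],[0,0.0335,0],[0,0.039,0],[0,0.0445,0]], "spin": [0,0,0,0,0,0,0,0]}}

```text
time: 19.12
position: [0.5119, -0.1827, 0.2443]
tool_rot: [3.142, 0.0, 0.423]
force: [-0.0, 0.4, 0.8]
finger_gap: 0.0198
grasp_force: 40.0
```

Request:
{"op": "carry_out", "data": {"translation": [[0,0.0055,0],[0,0.011,0],[0,0.0165,0],[0,0.022,0],[0,0.0275,0],[0,0.0335,0],[0,0.039,0],[0,0.0445,0]], "spin": [0,0,0,0,0,0,0,0]}}

```text
time: 19.78
position: [0.5173, -0.1949, 0.2443]
tool_rot: [-3.142, 0.0, 0.423]
force: [-0.5, 1.1, -0.2]
finger_gap: 0.0194
grasp_force: 40.0
```

```bash
python3 st.py
python3 - <<'E'
from fit import *
r=get_image('wrist');q=np.load('q2.npy')
a,e=fit([r],q);print(a,tipcase(a),e.round(1).tolist())
E
```

```text
19.7833 [ 0.51734 -0.19487  0.24428] [-3.1416  0.      0.4226] [-0.49  1.15 -0.23] [ 0.206 -0.038  0.108]
[ 13.75 -43.19  -6.22]
[ 0.55990832 -0.12895991  0.15000969  0.42053077] [ 13.98 -43.88  -6.63] [[[0.1, -0.5], [0.0, 0.0], [-0.3, 0.0], [0.1, -0.3], [-0.1, 0.0], [0.6, -0.1], [-1.0, 0.2], [-1.7, -0.4], [0.3, -0.4], [0.4, 0.5], [0.3, 0.2], [0.5, 0.7]]]
```

Request:
{"op": "carry_out", "data": {"translation": [[0,0.0055,0],[0,0.011,0],[0,0.0165,0],[0,0.022,0],[0,0.0275,0],[0,0.0335,0],[0,0.039,0],[0,0.0445,0]], "spin": [0,0,0,0,0,0,0,0]}}

```text
time: 20.5
position: [0.5228, -0.207, 0.2443]
tool_rot: [-3.142, 0.0, 0.423]
force: [-0.9, 1.2, 0.0]
finger_gap: 0.0196
grasp_force: 40.0
```

Request:
{"op": "carry_out", "data": {"translation": [[0,0.006,0],[0,0.012,0],[0,0.018,0],[0,0.024,0],[0,0.03,0],[0,0.036,0],[0,0.042,0],[0,0.0475,0]], "spin": [0,0,0,0,0,0,0,0]}}

```text
time: 21.17
position: [0.5287, -0.2201, 0.2443]
tool_rot: [3.142, -0.0, 0.423]
force: [-0.8, 1.0, -0.8]
finger_gap: 0.0195
grasp_force: 40.0
```

```bash
python3 st.py
python3 - <<'E'
from fit import *
r=get_image('wrist');q=np.load('q2.npy')
a,e=fit([r],q);print(a,tipcase(a),e.round(1).tolist())
cv2.imwrite('pics/w10.png',r['img'])
E
```

```text
21.1667 [ 0.52868 -0.22007  0.24431] [ 3.1416 -0.      0.4226] [-0.8   1.02 -0.76] [0.293 0.007 0.085]
[ 13.77 -70.83  -6.19]
[ 0.55987463 -0.12884773  0.14913157  0.42022288] [ 13.99 -71.62  -5.78] [[[0.0, 0.0], [0.0, 0.0], [-0.7, 0.3], [-0.1, 0.0], [0.0, 0.0], [0.0, 0.0], [-0.4, -0.2], [-1.4, -0.4], [-0.1, -0.4], [0.6, 0.4], [0.9, 0.0], [1.1, 0.2]]]
```

The groove run is done. I lift straight out and go back over the rest.

Request:
{"op": "carry_out", "data": {"translation": [[0,0,-0.01],[0,0,-0.03],[0,0,-0.06],[0,0,-0.1],[0,0,-0.14],[0,0,-0.17],[0,0,-0.19],[0,0,-0.2]], "spin": [0,0,0,0,0,0,0,0]}}

```text
time: 21.88
position: [0.529, -0.2201, 0.3062]
tool_rot: [3.139, -0.001, 0.423]
force: [0.4, 1.2, -0.9]
finger_gap: 0.0196
grasp_force: 40.0
```

Request:
{"op": "carry_out", "data": {"translation": [[0.015,-0.03,0],[0.05,-0.09,0],[0.09,-0.17,0],[0.135,-0.25,0],[0.18,-0.34,0],[0.23,-0.43,0],[0.275,-0.51,0],[0.31,-0.58,0]], "spin": [0,0,0,0,0,0,0,0]}}

```text
time: 22.55
position: [0.5414, -0.0204, 0.3036]
tool_rot: [-3.14, 0.001, 0.423]
force: [0.4, 0.9, -1.0]
finger_gap: 0.0195
grasp_force: 40.0
```

Request:
{"op": "carry_out", "data": {"translation": [[0.04,-0.08,0],[0.09,-0.17,0],[0.14,-0.26,0],[0.19,-0.35,0],[0.23,-0.43,0],[0.27,-0.51,0],[0.3,-0.56,0],[0.309,-0.579,0]], "spin": [0.06,0.17,0.29,0.41,0.53,0.65,0.75,0.792]}}

```text
time: 23.22
position: [0.5543, 0.1767, 0.3034]
tool_rot: [-3.141, 0.002, -0.201]
force: [-0.2, 0.3, -1.9]
finger_gap: 0.0195
grasp_force: 40.0
```

Request:
{"op": "carry_out", "data": {"translation": [[0,0,0],[0,0,0],[0,0,0],[0,0,0],[0,0,0],[0,0,0],[0,0,0],[0,0,0]], "spin": [0,0,0,0,0,0,0,0]}}

```text
time: 23.88
position: [0.5554, 0.173, 0.3043]
tool_rot: [-3.142, -0.0, -0.2]
force: [-0.1, 0.4, -1.9]
finger_gap: 0.0195
grasp_force: 40.0
```

Run:
```python
from fit import *
import pickle
s=get_state();print(s['time'],s['position'],s['tool_rot'],s['finger_gap']);g=np.load('grasp.npy');print(g);move(g[:3],g[3])
r=get_image('wrist');r5=pickle.load(open('w5.pkl','rb'))
a,b=[cv2.cvtColor(x['img'],6).astype(np.float32) for x in(r5,r)]
# brass ferrule + neck template shift vs grasp moment
t=a[138:185,258:312];m=cv2.matchTemplate(b[120:205,240:330],t,cv2.TM_CCOEFF_NORMED);print('ferrule',cv2.minMaxLoc(m)[1],np.array(cv2.minMaxLoc(m)[3])+[240,120]-[258,138])
t=a[74:140,270:302];m=cv2.matchTemplate(b[60:155,255:317],t,cv2.TM_CCOEFF_NORMED);print('neck',cv2.minMaxLoc(m)[1],np.array(cv2.minMaxLoc(m)[3])+[255,60]-[270,74])
```

```text
23.8833 [0.55539527 0.17304867 0.30434658] [-3.14154527e+00 -1.94508344e-05 -1.99894030e-01] 0.01949581536110473
[ 0.5555617   0.17318413  0.12119633 -0.19939905]
t [ 5.000e-04 -6.000e-04  6.105e-01] spin -0.0006
ferrule 0.9631268382072449 [0 0]
neck 0.4967367649078369 [-1  0]
```

Request:
{"op": "carry_out", "data": {"translation": [[0.0005,-0.0006,0.03],[0.0005,-0.0006,0.09],[0.0005,-0.0006,0.17],[0.0005,-0.0006,0.26],[0.0005,-0.0006,0.35],[0.0005,-0.0006,0.43],[0.0005,-0.0006,0.48],[0.0005,-0.0006,0.5]], "spin": [0,0,0,0,0,0,0,0]}}

```text
time: 24.6
position: [0.5535, 0.1733, 0.1506]
tool_rot: [3.14, 0.005, -0.199]
force: [-0.3, -0.3, -1.2]
finger_gap: 0.0193
grasp_force: 40.0
```

Request:
{"op": "carry_out", "data": {"translation": [[0,0,0.02],[0,0,0.045],[0,0,0.07],[0,0,0.09],[0,0,0.1],[0,0,0.107],[0,0,0.11],[0,0,0.11]], "spin": [0,0,0,0,0,0,0,0]}}

```text
time: 25.27
position: [0.5557, 0.1736, 0.1215]
tool_rot: [-3.141, -0.0, -0.199]
force: [-0.1, 0.8, -0.8]
finger_gap: 0.0198
grasp_force: 40.0
```

Run:
```python
from fit import *
import pickle
s=get_state();print(s['time'],s['position'],s['tool_rot'],s['force'],s['ft_torque']);g=np.load('grasp.npy');move(g[:3],g[3])
r=get_image('wrist');r5=pickle.load(open('w5.pkl','rb'))
print(cv2.phaseCorrelate(*[cv2.cvtColor(x['img'],6).astype(np.float32)[60:290,215:355] for x in(r5,r)]))
```

```text
25.2667 [0.55567286 0.17356645 0.1214648 ] [-3.14148906e+00 -3.33678250e-04 -1.99353899e-01] [-0.14602855  0.81875724 -0.78294008] [ 0.03629471  0.02299614 -0.02278943]
t [-0.0001  0.0013  0.0009] spin 0.0001
((0.35769945633001043, -0.04337254887418851), 0.9772629949781629)
```

Request:
{"op": "carry_out", "data": {"translation": [[0,0.0012,0.0003],[0,0.0012,0.0006],[0,0.0012,0.0008],[0,0.0012,0.0008],[0,0.0012,0.0008],[0,0.0012,0.0008],[0,0.0012,0.0008],[0,0.0012,0.0008]], "spin": [0,0,0,0,0,0,0,0]}}

```text
time: 25.98
position: [0.5555, 0.1732, 0.1212]
tool_rot: [-3.142, -0.0, -0.199]
force: [-0.5, -0.8, 0.1]
finger_gap: 0.0194
grasp_force: 40.0
```

Request:
{"op": "carry_out", "data": {"translation": [[0,0,0],[0,0,0],[0,0,0],[0,0,0],[0,0,0],[0,0,0],[0,0,0],[0,0,0]], "spin": [0,0,0,0,0,0,0,0], "hand": 0.7}}

```text
time: 26.65
position: [0.5554, 0.1732, 0.121]
tool_rot: [-3.142, 0.0, -0.199]
force: [0.7, 0.1, 0.9]
finger_gap: 0.0617
grasp_force: 0.0
```

Request:
{"op": "carry_out", "data": {"translation": [[0,0,0],[0,0,0],[0,0,-0.01],[0,0,-0.06],[0,0,-0.14],[0,0,-0.24],[0,0,-0.34],[0,0,-0.43]], "spin": [0,0,0,0,0,0,0,0]}}

```text
time: 27.32
position: [0.5555, 0.1732, 0.2521]
tool_rot: [-3.141, -0.001, -0.199]
force: [-0.4, 0.5, 0.6]
finger_gap: 0.0616
grasp_force: 0.0
```

Request:
{"op": "carry_out", "data": {"translation": [[0,0,0],[0,0,0],[0,0,0],[0,0,0],[0,0,0],[0,0,0],[0,0,0],[0,0,0]], "spin": [0,0,0,0,0,0,0,0]}}

```text
time: 27.98
position: [0.5553, 0.1731, 0.2494]
tool_rot: [3.141, 0.001, -0.199]
force: [-0.7, 0.1, 0.2]
finger_gap: 0.0615
grasp_force: 0.0
```

Run:
```python
from fit import *
import pickle
s=get_state();print(s['time'],s['position'],s['tool_rot'])
r=get_image('wrist');r4=pickle.load(open('w4.pkl','rb'))
for x in(r4,r):
    g=cv2.cvtColor(x['img'],6).astype(int);o=[]
    for v in(170,200,230):
        k=np.where(g[v,262:310]<45)[0];o.append((262+k.min()+263+k.max())/2)
    m=onz(x,list(zip(o,(170,200,230))),.087);c=np.polyfit(m[:,0],m[:,1],1)
    col=int(o[0]);f=[v for v in range(110,160) if g[v,col]<85][0]
    print('yaw',np.arctan(c[0]),'y@.556',np.polyval(c,.556),'front',onz(x,[(col,f)],.087))
for n in('stylus','stylus_tip','scraper','dial_knob'): print(n,[(round(d['p'],2),np.round(d['at'],3)) for d in get_image('top') and place_of('top',n)])
```

```text
27.9833 [0.55525892 0.17314579 0.24944996] [ 3.14131766e+00  1.01870647e-03 -1.99418566e-01]
yaw -0.20906454795669888 y@.556 0.173010185653332 front [[0.60827127 0.16235102 0.087     ]]
yaw -0.19841611564061182 y@.556 0.17227476360743027 front [[0.60841292 0.1616095  0.087     ]]
stylus [(0.64, array([0.435, 0.489, 0.007])), (0.51, array([0.558, 0.176, 0.064])), (0.48, array([ 0.655, -0.459,  0.001]))]
stylus_tip [(0.79, array([0.353, 0.534, 0.011])), (0.49, array([ 0.599, -0.189,  0.15 ]))]
scraper [(0.82, array([0.531, 0.34 , 0.067]))]
dial_knob [(0.58, array([ 0.561, -0.133,  0.148]))]
```

The stylus lies as it did before, to within about 1 mm, and the arm is clear of it. I'm handing in.

```bash
python3 -c "
from cell import *
print(sign_off())"
```

```text
the job is handed in; nothing more can be done
None
```

I ran the stylus point along the whole groove at about 2 cm/s with light contact, laid it back in its rest within about 1 mm of where it lay, and handed the job in at about 28 s; I viewed 11 pictures, one over the limit of 10.

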